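Set the light faders and snap the guard cover on

ROBOT

A 6-joint arm with a two-finger parallel gripper is mounted at the origin on the work surface. World frame = base frame: x ahead of the robot, y to its left, z up, the work surface at z = 0. Lengths are in m, angles in rad, forces in N, time in s.
With the tool pointing down it reaches from about 0.35 to 0.975 m from the base axis. Payload 4.9 kg.
Tool frame: the origin (TCP) lies on the mounting face of the last link; the fingertips stand 173 mm ahead of it and the grasp point (between the pads) lies 155 mm ahead of it; z points along the fingers, y is the line along which they close (so a half turn about z gives the same grasp; the last joint's range is limited). The gripper opens to 85 mm and grips with 20 to 120 N. Pads are 22 mm wide; open, the fingers measure 114 mm over their backs; the gripper's body (76 mm by 85 mm) begins 54 mm behind the grasp point. The pads swing forward as they close: fully open they stand 13 mm farther back than shut.
Start: joints at [1.075, 0.053, 1.613, -0, 1.476, -0.119], TCP at [0.23, 0.581, 0.405] pointing down, gripper open.
Joint ranges: [-3.01, 3.01], [-1.01, 2.22], [0.06, 2.58], [-1.02, 4.17], [0.09, 2.62], [-3.14, 3.14]. Speed limits (rad/s): [2.57, 2.57, 3.14, 3.14, 3.14, 3.14].

INTERFACE

Orientations are given as a rotation vector (axis times angle).
In Python, from station import monitor, eyes, finish_job gives the robot as it stands. The module is installed in compiled form; this text tells all that it offers.
- The arm moves only by the tool step_arm, never from a script. Its argument "commands" is a list of rows, each a list of 3 entries, a list of its own where there are three numbers: the opening in per cent of the stroke, from 0 (shut) to 100 (fully open), then the shift along the tool's x, y, z in mm, then the turn about the tool's z in degrees. In form: [[hand, [x, y, z], yaw], ...]. A call has 1 to 12 rows; each row is the pose to reach, as a shift and turn from the pose commanded when the call began, along the tool's axes at that moment; what a row does not reach only later rows make up. A row lasts 1/8 s, in which the tool goes at most 62.5 mm and 10.7 degrees, less where a joint would pass 70% of its speed; a pose out of reach is approached as far as the arm can. A call with a gripper value outside its range is refused whole. The fingers move at their own pace and stop on an object; "squeeze" is the grip in N (left out, the last holds). Time passes only in rows, so rows that repeat a pose let the fingers close. It gives the time, the measured TCP pose, the force, the opening and the grip force at its end, in the units of the state.
- monitor.get_obs(): the state, without advancing time (a new reading comes with each control period).
- eyes.get_image(name): name is "scene" or "top"; returns the picture (420x560x3 uint8, red, green, blue); there is no depth.
- eyes.camera_info(name): a dict with "camera_matrix" (3x3 intrinsics, pixels), "k1" (the pictures are not rectified: a ray, as slopes to the right and down, at radius r is drawn at 1 + k1 r^2 times it, then the intrinsics apply), "extrinsics" (4x4, takes a point from camera to world coordinates). Camera axes: x right, y down, z forward; pixel columns grow to the right and rows downward; lengths in m; the calibration is good to about 2 mm. A picture is of the moment at which its call begins. camera_info takes no time and is no camera call.
- finish_job(): hands the job in; it is judged then, once.
The state is a dict: "t": time; "q": joint angles; "dq": joint speeds; "effort": joint torques, N m; "tool_pos": TCP position; "tool_rot": TCP orientation; "contact_force": force on the tool from outside, world axes, zero at the start; "wrist_torque": the same for the moment, N m; "opening": finger opening in m; "grip_force": force on a finger pad.
Only numpy, scipy, OpenCV 4.12 (cv2) and the standard library are available. Lean on these libraries where they do the work, as an engineer would, in place of code of your own. Each camera call takes 0.05 s, during which the arm holds its last target. There are 200 camera calls.

TASK

Set up the measuring machine's light console: slide both faders along their tracks until each stands level with the index tab beside it, without shifting the tabs. Then fit the loose guard cover over the panel so that it sits flat all round, and press its four corner clips down until every one has clicked home. Leave the other things on the table where they are.

Things in the scene. Friction and masses are not known exactly. Their poses are not given: they have to be found in the camera images.
- console: the fixed light console: grey base 136 x 186 x 30 mm (x, y, z), its origin at the centre of its underside. On it a raised aluminium panel 116 x 150 mm, 18 mm high (panel top 48 mm above the origin, rim rounded 4 mm), which leaves a flat ledge all round. Two fader tracks run along the console's own y, at x = -22 mm (a) and x = +22 mm (b). It may stand on either side, turned
- ledge (a point): point on the console's vertical axis at ledge height, 30 mm above the console's origin; axes as the console's
- fader_a_top (a point): centre of the top of the black fader cap at console x = -22 mm. The cap is 20 (console x) x 14 (console y, along the track) x 22 mm tall and stands on the panel, with a fine white line across its top. It slides along console y from -45 to +45 mm, about 1.5 N of friction, and stays where it is left
- mark_a (a point): tip of the small index tab (8 x 10 mm, 5 mm tall, arrow-shaped towards the track, fine white line) beside fader a's track at console x = -38 mm, on the panel's outer edge. The fader is set when its centre has the same console y as this tip. The tab is stiff and marks the wanted level: not to be moved
- fader_b_top (a point): centre of the top of the black fader cap at console x = +22 mm. The cap is 20 (console x) x 14 (console y, along the track) x 22 mm tall and stands on the panel, with a fine white line across its top. It slides along console y from -45 to +45 mm, about 1.5 N of friction, and stays where it is left
- mark_b (a point): tip of the small index tab (8 x 10 mm, 5 mm tall, arrow-shaped towards the track, fine white line) beside fader b's track at console x = +38 mm, on the panel's outer edge. The fader is set when its centre has the same console y as this tip. The tab is stiff and marks the wanted level: not to be moved
- cover: loose grey plastic guard cover, 126 x 176 mm (its x, y), 50 mm tall, open below, about 0.19 kg, standing upright on the table; origin at the centre of its lower edge. It fits over the console's panel, either way round, with 0.6 to 1.2 mm play a side, the rim guiding it; seated, its lower edge rests on the ledge, so its origin is at point ledge and its y along the console's y. Four push clips at its corners
- rib_top (a point): centre of the top of the cover's rib handle, 74 mm above the cover's origin; the rib is 14 (cover x) x 60 (cover y) x 24 mm tall, in the middle of the cover's top
- clip0_top (a point): top of the push clip at cover x = -42, y = -76 mm: a rectangular pad 26 x 20 mm that stands 10 mm above the cover's top (60 mm above the cover's origin) until pressed
- clip0 (a joint): how far that clip is pressed down (m): 0 = up, 0.009 = end stop. With the cover seated it meets the catch at once, takes about 6 to 8 N, clicks over at about 0.0043 and then stays latched at about 0.008 with its pad about 2 mm proud; without the console it springs back
- clip1_top (a point): top of the push clip at cover x = -42, y = +76 mm: a rectangular pad 26 x 20 mm that stands 10 mm above the cover's top (60 mm above the cover's origin) until pressed
- clip1 (a joint): how far that clip is pressed down (m): 0 = up, 0.009 = end stop. With the cover seated it meets the catch at once, takes about 6 to 8 N, clicks over at about 0.0043 and then stays latched at about 0.008 with its pad about 2 mm proud; without the console it springs back
- clip2_top (a point): top of the push clip at cover x = +42, y = -76 mm: a rectangular pad 26 x 20 mm that stands 10 mm above the cover's top (60 mm above the cover's origin) until pressed
- clip2 (a joint): how far that clip is pressed down (m): 0 = up, 0.009 = end stop. With the cover seated it meets the catch at once, takes about 6 to 8 N, clicks over at about 0.0043 and then stays latched at about 0.008 with its pad about 2 mm proud; without the console it springs back
- clip3_top (a point): top of the push clip at cover x = +42, y = +76 mm: a rectangular pad 26 x 20 mm that stands 10 mm above the cover's top (60 mm above the cover's origin) until pressed
- clip3 (a joint): how far that clip is pressed down (m): 0 = up, 0.009 = end stop. With the cover seated it meets the catch at once, takes about 6 to 8 N, clicks over at about 0.0043 and then stays latched at about 0.008 with its pad about 2 mm proud; without the console it springs back
- housing: machined aluminium housing with pockets, about 99 x 65 x 22 mm, origin at the centre of its underside; bystander
- gauge: small upright steel gauge block 30 x 12 x 40 mm, origin at the centre of its underside; bystander
- capsule_pot: black lens pot, a cylinder of 40 mm diameter, 30 mm tall, origin at the centre of its underside; bystander
- driver: black-handled screwdriver, 160 mm long, lying; bystander
- mug: white mug, 76 mm diameter, 90 mm tall, origin at the centre of its underside; bystander
- ringlight: black ring light lying flat, 96 mm diameter, 28 mm tall, origin at the centre of its underside; bystander
Not all that is in view belongs to the job. What is shaped like the cover but red is not meant.

How it is judged:
By the outcome, as a careful person would: the job done as asked, in the order asked, and still so for the second after the job is handed in, with the robot touching nothing.
It also fails if it takes over 72 s, if anything falls off the work surface, if the arm or the gripper's body presses on something with over 40 N, if the wrist force passes 120 N, or if a joint passes its speed limit or range.

## Working session

There is one attempt and no reset: what is moved stays moved. The work goes in short steps, Python scripts to look and compute and a tool call to move; the robot and the scene stay as the last step left them, time stands still between calls to the robot, and variables do not carry over. Pictures are saved under pics/ and viewed, at most 10 in all, crops included, and the job is handed in when it is done.

Besides the shell and the picture viewer there is one more tool, called after ">>>" as name(argument=value, ...) on one line, values as JSON. step_arm: Moves the arm, as the interface text tells. Its arguments: {"type":"object","properties":{"commands":{"type":"array"},"squeeze":{"type":"number"}},"required":["commands"]}

```bash
mkdir -p pics; python3 - <<'E'
from station import monitor, eyes
import cv2, numpy as np
np.set_printoptions(precision=4,suppress=True)
for n in("scene","top"):
    im=eyes.get_image(n); cv2.imwrite(f"pics/{n}0.png",im[:,:,::-1])
    print(n,eyes.camera_info(n))
o=monitor.get_obs(); print(o)
E
```

```text
scene {'camera_matrix': array([[465.1173,   0.    , 280.1916],
       [  0.    , 465.1173, 208.0502],
       [  0.    ,   0.    ,   1.    ]]), 'k1': -0.0722961587859351, 'extrinsics': array([[-0.8122,  0.41  , -0.415 ,  1.0042],
       [ 0.5833,  0.5711, -0.5775,  0.5704],
       [ 0.0003, -0.7111, -0.703 ,  0.8144],
       [ 0.    ,  0.    ,  0.    ,  1.    ]])}
top {'camera_matrix': array([[494.1233,   0.    , 284.8851],
       [  0.    , 494.1233, 214.7171],
       [  0.    ,   0.    ,   1.    ]]), 'k1': 0.03306091452145798, 'extrinsics': array([[-0.0015, -0.9921,  0.1257,  0.4008],
       [-0.9996,  0.0049,  0.0269, -0.0449],
       [-0.0273, -0.1256, -0.9917,  1.1285],
       [ 0.    ,  0.    ,  0.    ,  1.    ]])}
{'t': 0.1, 'q': array([ 1.075 ,  0.0533,  1.6142, -0.    ,  1.476 , -0.119 ]), 'dq': array([-0.0002,  0.0023, -0.0016, -0.0008,  0.0007, -0.001 ]), 'effort': array([ -0.0004, -39.4899, -37.1366,  -0.0002,   0.004 ,  -0.    ]), 'tool_pos': array([0.2298, 0.5809, 0.4036]), 'tool_rot': array([-0.5883, -3.0855,  0.0028]), 'contact_force': array([ 0.5603,  0.3209, -0.724 ]), 'wrist_torque': array([-0.022 ,  0.0252, -0.0274]), 'grip_force': 0.0, 'opening': 0.08549276163367162}
```

View pics/scene0.png

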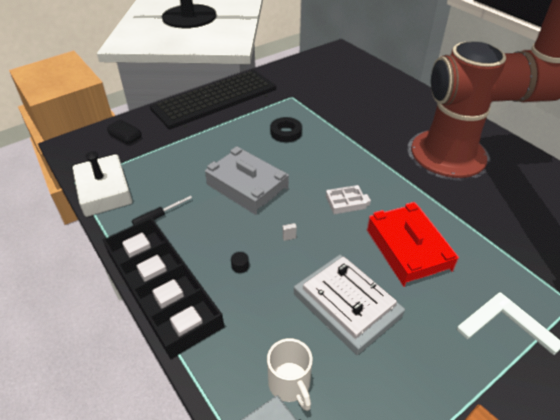

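View pics/top0.png

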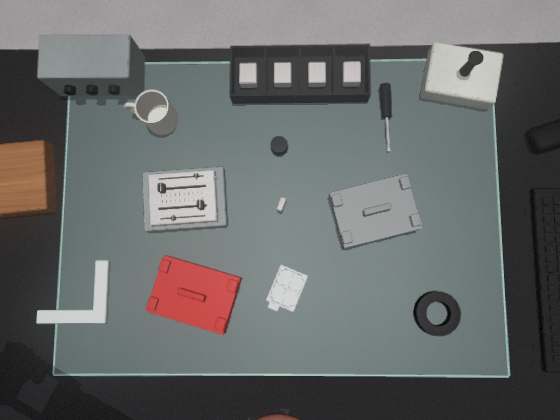

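The scene view shows the console at (350,300), the grey cover at (247,178) and the red decoy at (412,243). In the top view the console is at (184,199), the cover at (376,211) and the decoy at (193,293). I'll enlarge the console and cover.

```bash
cat > h.py <<'E'
from station import monitor, eyes
import cv2, numpy as np
from scipy.spatial.transform import Rotation as R
np.set_printoptions(precision=4,suppress=True)
C={n:eyes.camera_info(n) for n in("scene","top")}
def ray(n,uv):
    c=C[n];K=c["camera_matrix"];k=c["k1"]
    d=np.array([(uv[0]-K[0,2])/K[0,0],(uv[1]-K[1,2])/K[1,1]]);s=d.copy()
    for _ in range(20): s=d/(1+k*(s@s))
    E=c["extrinsics"];return E[:3,3],E[:3,:3]@np.array([*s,1.])
def onz(n,uv,z):
    o,d=ray(n,uv);return o+d*(z-o[2])/d[2]
def proj(n,p):
    c=C[n];E=c["extrinsics"];K=c["camera_matrix"];q=E[:3,:3].T@(np.asarray(p)-E[:3,3]);s=q[:2]/q[2];s=s*(1+c["k1"]*(s@s))
    return s*K[0,0]+K[:2,2]
def avg(n,k=4): return np.mean([eyes.get_image(n).astype(float) for _ in range(k)],0)
def crop(im,x,y,w,h,f): return cv2.resize(im[y:y+h,x:x+w],None,fx=f,fy=f,interpolation=cv2.INTER_CUBIC)
E
python3 - <<'E'
from h import *
s=cv2.imread("pics/scene0.png");t=cv2.imread("pics/top0.png")
a=np.hstack([crop(t,138,160,100,75,4),crop(s,290,250,100,75,4)]);a2=np.hstack([crop(t,326,172,100,75,4),crop(s,200,142,100,75,4)])
cv2.imwrite("pics/c1.png",np.vstack([a,a2]))
E
```

```text
(no output)
```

View pics/c1.png

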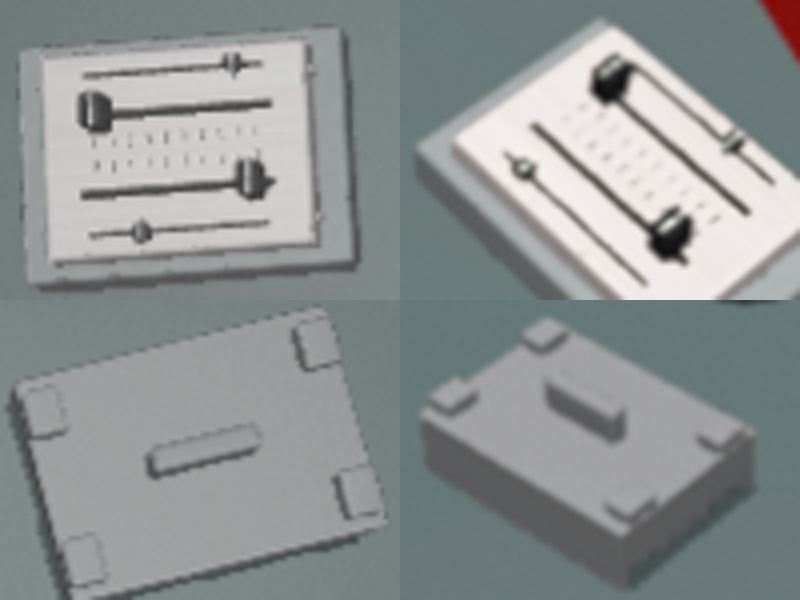

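The enlarged views show the top-view upper cap at about (162,188) with its tab at (196,176), and the lower cap at (200.5,204.5) with its tab at (173.5,218). The cover's rib is at about (377,210). Next I'll measure the panel, the cover face, the caps and the tabs.

```bash
cat > m.py <<'E'
from h import *
def rect(n,mask,z):
    cs,_=cv2.findContours(mask.astype(np.uint8),cv2.RETR_EXTERNAL,cv2.CHAIN_APPROX_NONE)
    c=max(cs,key=cv2.contourArea)[:,0,:].astype(float)
    p=np.array([onz(n,u,z)[:2] for u in c])
    (cx,cy),(w,h),a=cv2.minAreaRect((p*1000).astype(np.float32))
    b=cv2.boxPoints(((cx,cy),(w,h),a)); e=[b[1]-b[0],b[2]-b[1]]; l=max(e,key=np.linalg.norm)
    ang=np.degrees(np.arctan2(-l[0],l[1]))   # long axis = (−sin,cos): 0 along world y
    ang=(ang+90)%180-90
    return np.array([cx,cy]),(w,h),ang,c.mean(0)
def panel(n,im):
    g=im.min(2); k=cv2.morphologyEx((g>150).astype(np.uint8),cv2.MORPH_CLOSE,np.ones((9,9)))
    box={"top":(138,160,100,75),"scene":(290,245,115,105)}[n]; m=np.zeros_like(k); x,y,w,h=box; m[y:y+h,x:x+w]=k[y:y+h,x:x+w]
    return rect(n,m,.048)
E
python3 - <<'E'
from m import *
t=avg("top");s=avg("scene");np.save("t0.npy",t);np.save("s0.npy",s)
for n,im in(("top",t),("scene",s)): print(n,panel(n,im))
# gray levels around
print(t[211,330:424:6].mean(1)); print(t[200,136:236:5].mean(1))
print(t[211,326:340].astype(int).tolist())
# cover top face
g=t.copy(); d=(g[:,:,0]-g[:,:,2]); 
box=np.zeros(g.shape[:2],bool);box[165:255,322:430]=1
m=box&(d>-8)&(g.mean(2)>125)
m=cv2.morphologyEx(m.astype(np.uint8),cv2.MORPH_CLOSE,np.ones((5,5)));m=cv2.morphologyEx(m,cv2.MORPH_OPEN,np.ones((5,5)))
print("cover",rect("top",m,.05))
g=s; box=np.zeros(g.shape[:2],bool);box[140:215,195:300]=1
print(s[178,215:300:5].astype(int).tolist())
E
```

```text
top (array([576.6025, 210.5526]), (128.752685546875, 178.13818359375), np.float32(3.696045), array([183.2921, 198.5206]))
scene (array([587.1799, 222.1996]), (133.19439697265625, 178.29769897460938), np.float32(3.922882), array([349.5901, 299.1441]))
[133.9167 159.5    159.1667 159.6667 158.8333 158.5833 156.75   158.75
 127.25    95.     157.6667 156.5    157.3333 156.1667 155.75   125.25  ]
[120.5    122.1667 154.8333 199.75   200.5833 186.6667 165.9167 198.0833
 200.1667 207.0833 207.25   207.     190.8333 107.25   206.4167 206.
 122.25   156.75    97.0833 131.5   ]
[[126, 138, 136], [127, 139, 137], [127, 138, 137], [127, 137, 137], [127, 137, 137], [103, 113, 113], [79, 86, 86], [76, 78, 79], [122, 125, 125], [151, 153, 154], [158, 160, 160], [158, 160, 160], [158, 160, 160], [158, 160, 160]]
cover (array([ 547.4905, -214.3459]), (125.330810546875, 177.43588256835938), np.float32(13.898148), array([375.65  , 210.1731]))
[[95, 95, 96], [161, 161, 164], [161, 162, 164], [161, 161, 165], [162, 162, 165], [161, 162, 165], [161, 162, 165], [160, 161, 163], [158, 159, 162], [161, 161, 165], [161, 162, 165], [162, 162, 165], [123, 124, 126], [116, 116, 117], [95, 95, 96], [103, 120, 120], [103, 120, 120]]
```

```bash
sed -i 's/g>150/g>178/' m.py; cat >> m.py <<'E'
def coverface(n,im,z,box,th=128):
    x,y,w,h=box; b=np.zeros(im.shape[:2],bool); b[y:y+h,x:x+w]=1
    m=(b&(im[:,:,0]-im[:,:,2]>-8)&(im.mean(2)>th)).astype(np.uint8)
    m=cv2.morphologyEx(m,cv2.MORPH_CLOSE,np.ones((7,7)));m=cv2.morphologyEx(m,cv2.MORPH_OPEN,np.ones((5,5)))
    return rect(n,m,z)
E
python3 - <<'E'
from m import *
t=np.load("t0.npy");s=np.load("s0.npy")
for n,im in(("top",t),("scene",s)): print(n,panel(n,im))
print(coverface("top",t,.05,(322,165,108,90)));print(coverface("scene",s,.05,(195,140,105,75),142))
P=panel("top",t);c,a=P[0],np.radians(P[2]);ey=np.array([-np.sin(a),np.cos(a)]);ex=np.array([np.cos(a),np.sin(a)])
def loc(p): d=p[:2]*1000-c; return np.array([d@ex,d@ey])
# dark blobs within panel
for n,im in(("top",t),("scene",s)):
    g=im.mean(2); x,y,w,h=(140,165,85,65) if n=="top" else (300,255,100,85)
    m=np.zeros(g.shape,np.uint8); m[y:y+h,x:x+w]=(g<115)[y:y+h,x:x+w]
    m=cv2.morphologyEx(m,cv2.MORPH_OPEN,np.ones((3,3)))
    nl,L,st,ce=cv2.connectedComponentsWithStats(m)
    for i in range(1,nl): print(n,st[i],ce[i],[loc(onz(n,ce[i],z)) for z in(.048,.053,.062,.07)])
c_=crop
A=np.hstack([c_(t.astype(np.uint8),150,165,50,37,8),c_(t.astype(np.uint8),165,190,50,37,8)])
B=np.hstack([c_(s.astype(np.uint8),335,255,50,37,8),c_(s.astype(np.uint8),310,282,50,37,8)])
cv2.imwrite("pics/c2.png",np.vstack([A,B])[:,:,::-1])
E
```

```text
top (array([579.1608, 214.0555]), (112.0679931640625, 146.33538818359375), np.float32(3.8348389), array([181.7244, 197.0844]))
scene (array([579.6719, 215.3985]), (115.27056884765625, 154.02220153808594), np.float32(4.0128784), array([350.3782, 294.3679]))
(array([ 547.4926, -214.3409]), (125.32315063476562, 177.41864013671875), np.float32(13.921295), array([375.6654, 210.1808]))
(array([ 548.6724, -217.5412]), (124.86234283447266, 181.3292999267578), np.float32(13.926712), array([244.8462, 172.3136]))
top [161 184   5   9  44] [162.9545 188.0909] [array([22.6107, 40.8623]), array([21.6024, 39.5326]), array([19.7874, 37.1391]), array([18.1741, 35.0116])]
top [201 201   4   9  31] [202.2581 205.0645] [array([-21.9524, -44.9974]), array([-22.7545, -45.9298]), array([-24.1983, -47.6082]), array([-25.4816, -49.1   ])]
top [173 217   3   3   9] [174. 218.] [array([-46.3358,  18.9272]), array([-47.0251,  17.699 ]), array([-48.2658,  15.4882]), array([-49.3687,  13.5231])]
top [194 227   9   3  27] [198. 228.] [array([-72.3557, -33.1834]), array([-72.9246, -34.1705]), array([-73.9485, -35.9
[... 307 characters left out ...]
([-111.1775,   14.6668]), array([-105.2335,   17.9891])]
scene [338 266  10  10  71] [342.5775 270.8592] [array([-27.5918, -46.2976]), array([-24.4899, -43.8614]), array([-18.9065, -39.4762]), array([-13.9435, -35.5783])]
scene [300 296  45  44 359] [321.337  318.5097] [array([83.8381,  8.7977]), array([86.2131, 10.8745]), array([90.488 , 14.6127]), array([94.288 , 17.9355])]
scene [352 305  11  10  75] [357.1067 309.44  ] [array([16.9469, 38.2222]), array([19.7583, 40.107 ]), array([24.8187, 43.4997]), array([29.3168, 46.5154])]
scene [374 317  26  23 162] [387.0988 328.4012] [array([  3.8707, 103.4984]), array([  6.7673, 104.9574]), array([ 11.9813, 107.5835]), array([ 16.6159, 109.9178])]
```

View pics/c2.png

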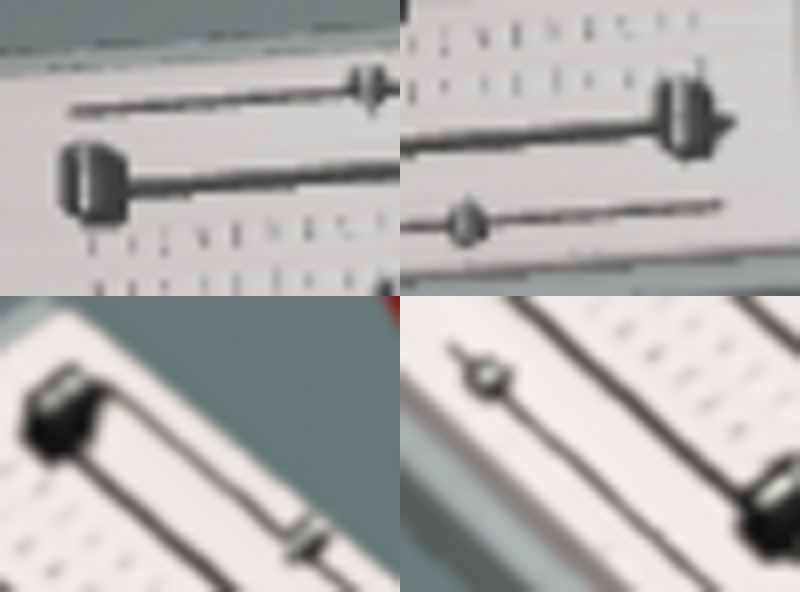

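The top view shows the upper cap's line at (159.9,187.4) with its tab at (195.5,175.5), and the lower cap's line at (200.1,204.3) with its tab at (172.9,217.3). In the scene view the lower cap is at (343,266.5) with its tab at (372.6,284.4), and the upper cap is at (355.8,305.2) with its tab at (320.4,291.8).

```bash
cat > n.py <<'E'
from m import *
c=np.array([579.2,214.6]);a=np.radians(3.9);ey=np.array([-np.sin(a),np.cos(a)]);ex=np.array([np.cos(a),np.sin(a)])
def loc(p): d=p[:2]*1000-c; return np.array([d@ex,d@ey])
def tri(u,v):
    A=[];b=[]
    for n,p in(("top",u),("scene",v)):
        o,d=ray(n,p);d=d/np.linalg.norm(d);M=np.eye(3)-np.outer(d,d);A.append(M);b.append(M@o)
    return np.linalg.lstsq(np.vstack(A),np.hstack(b),rcond=None)[0]
E
python3 - <<'E'
from n import *
for k,n,uv,z in [("Ucap","top",(159.9,187.4),.07),("Ucap","scene",(355.8,305.2),.07),("Utab","top",(195.5,175.5),.053),("Utab","scene",(320.4,291.8),.053),
 ("Lcap","top",(200.1,204.3),.07),("Lcap","scene",(343,266.5),.07),("Ltab","top",(172.9,217.3),.053),("Ltab","scene",(372.6,284.4),.053)]:
    p=onz(n,uv,z);print(k,n,p*1000,loc(p))
for k,u,v in[("Ucap",(159.9,187.4),(355.8,305.2)),("Utab",(195.5,175.5),(320.4,291.8)),("Lcap",(200.1,204.3),(343,266.5)),("Ltab",(172.9,217.3),(372.6,284.4))]: p=tri(u,v);print(k,p,loc(p))
o=monitor.get_obs();print(R.from_rotvec(o["tool_rot"]).as_matrix(),o["t"])
E
```

```text
Ucap top [596.5225 256.946   70.    ] [20.1626 41.0697]
Ucap scene [600.9623 253.9738  70.    ] [24.39   37.8025]
Utab top [626.0952 183.0609  53.    ] [ 44.6415 -34.6556]
Utab scene [627.434  182.2996  53.    ] [ 45.9254 -35.5063]
Lcap top [558.7245 168.1001  70.    ] [-23.5908 -44.9995]
Lcap scene [559.6352 169.7406  70.    ] [-22.5706 -43.4248]
Ltab top [532.6227 231.0432  53.    ] [-45.3511  19.5731]
Ltab scene [531.2087 229.8932  53.    ] [-46.84   18.522]
Ucap [0.5985 0.2553 0.069 ] [22.0163 39.3138]
Utab [0.6267 0.1826 0.0526] [ 45.2249 -35.1343]
Lcap [0.5588 0.1686 0.0683] [-23.4808 -44.4717]
Ltab [0.5324 0.2306 0.0548] [-45.6407  19.1882]
[[-0.9298  0.368  -0.    ]
 [ 0.368   0.9298 -0.    ]
 [ 0.     -0.0001 -1.    ]] 0.5
```

```bash
cat > go.py <<'E'
import sys
from h import *
def go(x,y,z,ang=None):   # mm; ang = deg of tool y from world y, CCW
    o=monitor.get_obs();M=R.from_rotvec(o["tool_rot"]).as_matrix()
    d=M.T@(np.array([x,y,z])-o["tool_pos"]*1000)
    cur=np.degrees(np.arctan2(-M[0,1],M[1,1]))
    print("t%.2f"%o["t"],"cur",o["tool_pos"]*1000,"ang%.2f"%cur,"tilt%.4f"%M[2,2],"shift",d.round(1),"yaw",None if ang is None else round(-((ang-cur+90)%180-90),2),"F",o["contact_force"],"op%.1f"%(o["opening"]*1000))
if __name__=="__main__": go(*map(float,sys.argv[1:]))
E
python3 go.py 598.5 255.5 290 3.9
```

```text
t0.50 cur [229.9423 581.1428 404.6602] ang-21.59 tilt-1.0000 shift [-462.5 -167.2  114.7] yaw -25.49 F [0.3926 0.8547 0.2045] op85.6
```

>>> step_arm(commands=[[50, [-50, -18, 12], -6], [50, [-100, -36, 24], -13], [50, [-150, -54, 37], -20], [50, [-200, -72, 50], -25.5], [50, [-250, -90, 62], -25.5], [50, [-300, -108, 74], -25.5], [50, [-350, -126, 86], -25.5], [50, [-400, -145, 99], -25.5], [50, [-445, -160, 110], -25.5], [50, [-462.5, -167.2, 114.7], -25.5], [50, [-462.5, -167.2, 114.7], -25.5], [50, [-462.5, -167.2, 114.7], -25.5]])

```text
t: 2.0
tool_pos: [0.5978, 0.2565, 0.2904]
tool_rot: [-0.109, 3.14, 0.001]
contact_force: [-0.1, -0.2, -1.0]
opening: 0.0425
grip_force: 0.0
```

```bash
python3 go.py 598.5 255.5 229 3.9; python3 - <<'E'
from h import *
s=eyes.get_image("scene");t=eyes.get_image("top")
cv2.imwrite("pics/c3.png",np.hstack([crop(t,120,145,120,90,3),crop(s,290,190,120,150,3)[:270]])[:,:,::-1])
E
```

```text
t2.00 cur [597.7638 256.5145 290.4323] ang3.98 tilt-1.0000 shift [-0.7 -1.1 61.4] yaw 0.08 F [-0.0702 -0.1736 -1.0122] op42.5
```

View pics/c3.png

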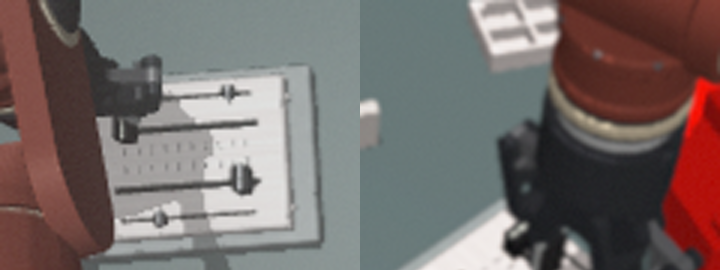

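The top view shows the fingers at about (170,172), above and around the upper cap. I'll go down and grip it.

>>> step_arm(commands=[[50, [-0.7, -1.1, 20], 0], [50, [-0.7, -1.1, 45], 0], [50, [-0.7, -1.1, 60], 0], [50, [-0.7, -1.1, 60], 0], [13, [-0.7, -1.1, 60], 0], [5, [-0.7, -1.1, 60], 0], [5, [-0.7, -1.1, 60], 0], [5, [-0.7, -1.1, 60], 0], [5, [-0.7, -1.1, 60], 0]], squeeze=20)

```text
t: 3.22
tool_pos: [0.5997, 0.2547, 0.2313]
tool_rot: [-0.107, 3.138, 0.001]
contact_force: [-0.5, 1.0, 5.6]
opening: 0.0133
grip_force: 23.8
```

```bash
python3 - <<'E'
from n import *
o=monitor.get_obs();p=o["tool_pos"];print(o["t"],p,loc(p),o["opening"],o["grip_force"],o["contact_force"])
E
```

```text
3.225 [0.5997 0.2547 0.2313] [23.218  38.5664] 0.013272142715882885 23.771290183067322 [-0.5229  1.044   5.5598]
```

>>> step_arm(commands=[[5, [0, -8, 0], 0], [5, [0, -22, 0], 0], [5, [0, -37, 0], 0], [5, [0, -52, 0], 0], [5, [0, -66, 0], 0], [5, [0, -73.7, 0], 0], [5, [0, -73.7, 0], 0], [5, [0, -73.7, 0], 0]])

```text
t: 4.22
tool_pos: [0.6049, 0.1802, 0.2313]
tool_rot: [-0.107, 3.138, -0.002]
contact_force: [-0.8, -2.1, 6.6]
opening: 0.0133
grip_force: 23.9
```

```bash
cat > pos.py <<'E'
from n import *
o=monitor.get_obs();p=o["tool_pos"];print(o["t"],p,loc(p),"op",o["opening"],o["grip_force"],o["contact_force"])
E
python3 pos.py
```

```text
4.225 [0.6049 0.1802 0.2313] [ 23.3053 -36.0797] op 0.013311335053192737 23.94568830728531 [-0.8064 -2.0877  6.5615]
```

>>> step_arm(commands=[[45, [0, 0, 0], 0], [45, [0, 0, 0], 0], [45, [0, 0, 0], 0], [45, [0, 0, -25], 0], [45, [10, -2, -50], 0], [45, [35, -6, -50], 0], [45, [46.3, -8.2, -50], 0], [45, [46.3, -8.2, -25], 0], [45, [46.3, -8.2, -5], 0], [45, [46.3, -8.2, 0], 0], [45, [46.3, -8.2, 0], 0], [5, [46.3, -8.2, 0], 0]])

```text
t: 5.72
tool_pos: [0.5592, 0.1697, 0.2309]
tool_rot: [-0.107, 3.138, 0.0]
contact_force: [0.3, -0.7, -0.2]
opening: 0.0215
grip_force: 0.0
```

>>> step_arm(commands=[[5, [0, 0, 0], 0], [5, [0, 0, 0], 0], [5, [0, 0, 0], 0], [5, [0, 0, 0], 0]])

```text
t: 6.22
tool_pos: [0.5592, 0.1696, 0.231]
tool_rot: [-0.107, 3.138, 0.0]
contact_force: [-0.0, -0.0, 5.8]
opening: 0.0135
grip_force: 25.3
```

```bash
python3 pos.py
```

```text
6.225 [0.5592 0.1696 0.231 ] [-23.0489 -43.4835] op 0.013498624090844052 25.285103917121887 [-0.0174 -0.0323  5.8192]
```

>>> step_arm(commands=[[5, [0, 8, 0], 0], [5, [0, 20, 0], 0], [5, [0, 34, 0], 0], [5, [0, 48, 0], 0], [5, [0, 58, 0], 0], [5, [0, 62.2, 0], 0], [5, [0, 62.2, 0], 0], [5, [0, 62.2, 0], 0]])

```text
t: 7.22
tool_pos: [0.5549, 0.2321, 0.2311]
tool_rot: [-0.107, 3.138, 0.002]
contact_force: [-0.1, 0.6, 5.9]
opening: 0.0132
grip_force: 25.3
```

```bash
python3 pos.py
```

```text
7.225 [0.5549 0.2321 0.2311] [-23.0833  19.1341] op 0.013192001948086143 25.290117859840393 [-0.1172  0.6143  5.8826]
```

>>> step_arm(commands=[[45, [0, 0, 0], 0], [45, [0, 0, 0], 0], [45, [0, 0, 0], 0], [45, [0, 0, -30], 0], [45, [10, -20, -60], 0], [45, [30, -80, -60], 0], [45, [50, -140, -60], 0], [45, [60, -200, -60], 0], [45, [60, -250, -60], 0], [45, [60, -280, -60], 0], [45, [60, -280, -60], 0]])

```text
t: 8.6
tool_pos: [0.5136, -0.0535, 0.2899]
tool_rot: [0.102, -3.14, -0.0]
contact_force: [-0.7, 0.5, -0.6]
opening: 0.0384
grip_force: 0.0
```

```bash
python3 - <<'E'
from n import *
t=avg("top",6);s=avg("scene",6);np.save("t1.npy",t);np.save("s1.npy",s);t=t.clip(0,255).astype(np.uint8);s=s.clip(0,255).astype(np.uint8)
A=np.hstack([crop(t,175,168,40,30,10),crop(t,158,195,40,30,10)])
B=np.hstack([crop(s,310,275,40,30,10),crop(s,350,268,40,30,10)])
cv2.imwrite("pics/c4.png",np.vstack([A,B])[:,:,::-1])
E
```

```text
(no output)
```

View pics/c4.png

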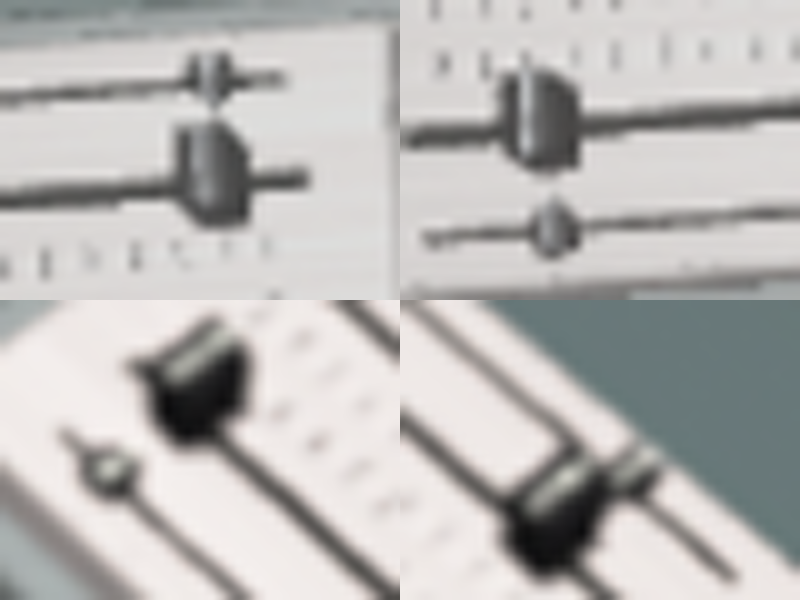

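```bash
python3 - <<'E'
from n import *
for k,n,uv,z in [("Ucap","top",(195.15,184.75),.07),("Ucap","scene",(329.25,279.85),.07),("Utab","top",(195.75,174.75),.053),("Utab","scene",(320.5,291.4),.053),
 ("Lcap","top",(170.85,206.35),.07),("Lcap","scene",(365.25,285.85),.07),("Ltab","top",(172.85,217.35),.053),("Ltab","scene",(373.2,284.6),.053)]:
    p=onz(n,uv,z);print(k,n,loc(p))
# refined: bright-line peak sampled along console y at several x, scanning at known height
from scipy.ndimage import map_coordinates as mc
for n,f in(("top","t1.npy"),("scene","s1.npy")):
    g=np.load(f).mean(2)
    for k,xs,y0,z in(("Ucap",np.arange(17,28,1.),-36,.07),("Utab",np.arange(42,47.5,1.),-35,.053),("Lcap",np.arange(-28,-17,1.),18.6,.07),("Ltab",-np.arange(42,47.5,1.),19,.053)):
        ys=np.arange(y0-9,y0+9.01,.25)
        pr=[]
        for y in ys:
            P=np.array([proj(n,[*((c+ex*x+ey*y)/1000),z]) for x in xs]);pr.append(mc(g,[P[:,1],P[:,0]],order=1).mean())
        print(n,k,np.array(pr)[::3].astype(int), ys[0])
E
```

```text
Ucap top [ 20.3422 -36.2657]
Ucap scene [ 21.9946 -37.1222]
Utab top [ 46.2978 -35.2933]
Utab scene [ 45.1206 -36.0796]
Lcap top [-23.4206  18.8391]
Lcap scene [-22.1319  18.4971]
Ltab top [-45.454   19.6878]
Ltab scene [-47.4025  19.6327]
top Ucap [109  95  86  77  78  80  82  89  96 104 114 125 135 135 134 130 112  95
  86 101 117 132 149 166 176] -45.0
top Utab [157 149 142 134 127 120 109  97  87  97 109 120 130 140 148 132 116 103
 115 127 139 149 157 165 168] -44.0
top Lcap [ 88  81  77  74  75  77  79  83  87  92 102 112 123 141 159 165 135 104
  84  89  93 103 119 135 146] 9.600000000000001
top Ltab [169 169 170 171 164 147 129 115 108 102 104 112 120 128 138 147 144 132
 121 126 140 154 159 161 163] 10.0
scene Ucap [230 222 208 188 164 143 128 124 129 141 150 153 147 134 115  93  73  57
  45  38  36  36  40  46  55] -45.0
scene Utab [188 181 172 159 147 139 136 141 151 163 169 167 154 136 118 103  97 104
 118 134 150 164 174 181 185] -44.0
scene Lcap [230 227 218 203 181 155 130 112 107 117 134 151 160 156 142 121  97  75
  56  44  37  34  34  37  47] 9.600000000000001
scene Ltab [181 184 184 179 169 155 139 125 117 118 123 127 125 116 102  87  75  70
  78  97 119 141 157 170 178] 10.0
```

```bash
cat > prof.py <<'E'
from n import *
from scipy.ndimage import map_coordinates as mc
def run(fs,exp):
  for n,f in fs:
    g=np.load(f).mean(2)
    for k,xs,z in(("Ucap",np.arange(14,30.1,1.),.07),("Utab",np.arange(39.,47.5,.5),.053),("Lcap",np.arange(-30,-13.9,1.),.07),("Ltab",-np.arange(39.,47.5,.5),.053)):
        y0=exp[k[0]]; ys=np.arange(y0-5,y0+5.01,.1); out=[]
        for x in xs:
            P=np.array([proj(n,[*((c+ex*x+ey*y)/1000),z]) for y in ys]);v=mc(g,[P[:,1],P[:,0]],order=3)
            loc_=[i for i in range(1,len(ys)-1) if v[i]>v[i-1] and v[i]>=v[i+1]]
            out.append(ys[max(loc_,key=lambda i:v[i])] if loc_ else np.nan)
        print(n,k,np.round(out,1).tolist(),"med %.2f mean %.2f"%(np.nanmedian(out),np.nanmean(out)))
if __name__=="__main__": run((("top","t1.npy"),("scene","s1.npy")),{"U":-35.5,"L":19.5})
E
python3 prof.py
```

```text
top Ucap [-35.8, -35.7, -35.7, -35.7, -35.8, -35.6, -35.2, -34.7, -34.6, -34.5, -34.6, -34.7, -34.8, -34.8, -34.8, -34.8, -34.8] med -34.80 mean -35.09
top Utab [-31.3, nan, nan, nan, nan, -33.3, -33.7, -33.8, -33.8, -33.8, -33.9, -33.9, -33.9, -34.0, -34.0, -34.0, -34.1] med -33.90 mean -33.65
top Lcap [20.7, 20.7, 20.7, 20.6, 20.6, 20.6, 20.5, 20.5, 20.4, 20.3, 20.3, 20.3, 20.2, 20.2, 20.2, 20.2, 20.2] med 20.40 mean 20.42
top Ltab [22.7, nan, nan, nan, nan, nan, 21.7, 21.4, 21.3, 21.3, 21.2, 21.2, 21.2, 21.3, 21.3, 21.3, 21.3] med 21.30 mean 21.43
scene Ucap [-37.0, -37.0, -37.0, -36.9, -36.8, -36.8, -36.8, -36.8, -36.8, -36.8, -36.8, -36.8, -36.8, -36.8, -36.8, -36.7, -36.6] med -36.80 mean -36.82
scene Utab [nan, nan, nan, nan, -36.9, -36.6, -36.5, -36.4, -36.3, -36.3, -36.3, -36.3, -36.3, -36.2, -36.2, -36.1, -36.0] med -36.30 mean -36.34
scene Lcap [18.7, 18.8, 18.8, 18.8, 18.7, 18.6, 18.7, 18.8, 18.8, 18.8, 18.7, 18.8, 18.8, 18.9, 19.1, 19.3, 19.4] med 18.80 mean 18.85
scene Ltab [nan, nan, nan, nan, 19.3, 19.0, 18.9, 18.7, 18.6, 18.5, 18.5, 18.5, 18.5, 18.5, 18.5, 18.5, 18.5] med 18.50 mean 18.65
```

```bash
python3 - <<'E'
from n import *
from go import go
for x,y in((-22.5,19.7),(22.5,-35.2)):
    p=c+ex*x+ey*y; print(p); go(*p,231,3.9)
E
```

```text
[555.4122 232.724 ]
t9.20 cur [513.6727 -51.4963 290.016 ] ang3.94 tilt-1.0000 shift [-61.2 280.7  59. ] yaw 0.04 F [-0.0215 -0.1719  0.4641] op38.5
[604.042  181.0119]
t9.20 cur [513.6727 -51.4963 290.016 ] ang3.94 tilt-1.0000 shift [-106.1  225.7   59. ] yaw 0.04 F [-0.0215 -0.1719  0.4641] op38.5
```

Go to L (upper-left in the tool frame) and grip at the corrected place.

>>> step_arm(commands=[[45, [-12, 55, 0], 0], [45, [-25, 112, 0], 0], [45, [-37, 168, 0], 0], [45, [-50, 224, 0], 0], [45, [-58, 265, 0], 0], [45, [-61.2, 280.7, 0], 0], [45, [-61.2, 280.7, 15], 0], [45, [-61.2, 280.7, 40], 0], [45, [-61.2, 280.7, 58], 0], [45, [-61.2, 280.7, 58], 0], [45, [-61.2, 280.7, 58], 0]])

```text
t: 10.58
tool_pos: [0.5559, 0.2319, 0.2325]
tool_rot: [-0.106, 3.139, 0.0]
contact_force: [0.3, -0.7, -0.4]
opening: 0.0386
grip_force: 0.0
```

>>> step_arm(commands=[[5, [0, 0, 0], 0], [5, [0, 0, 0], 0], [5, [0, 0, 0], 0], [5, [0, 0, 0], 0], [5, [0, 0, 0], 0]])

```text
t: 11.2
tool_pos: [0.5561, 0.2325, 0.2333]
tool_rot: [-0.107, 3.138, 0.0]
contact_force: [0.4, -1.9, 5.0]
opening: 0.0131
grip_force: 24.6
```

```bash
python3 pos.py; python3 go.py 604.04 181 232 3.9
```

```text
11.2 [0.5561 0.2325 0.2333] [-21.8324  19.4425] op 0.013056621312214158 24.571204483509064 [ 0.4473 -1.8846  5.0019]
t11.20 cur [556.0958 232.5126 233.3005] ang3.92 tilt-1.0000 shift [-44.3 -54.7   1.4] yaw 0.02 F [ 0.4473 -1.8846  5.0019] op13.1
```

>>> step_arm(commands=[[5, [0, 0.3, 0], 0], [5, [0, 0.3, 0], 0], [45, [0, 0.3, 0], 0], [45, [0, 0.3, 0], 0], [45, [0, 0.3, 0], 0], [45, [0, 0.3, -25], 0], [45, [-10, -14, -50], 0], [45, [-30, -38, -50], 0], [45, [-44.3, -54.7, -50], 0], [45, [-44.3, -54.7, -30], 0], [45, [-44.3, -54.7, 0], 0], [45, [-44.3, -54.7, 0], 0]])

```text
t: 12.7
tool_pos: [0.6009, 0.181, 0.2265]
tool_rot: [0.107, -3.13, 0.002]
contact_force: [-0.6, -0.2, -0.4]
opening: 0.0383
grip_force: 0.0
```

>>> step_arm(commands=[[5, [0, 0, 0], 0], [5, [0, 0, 0], 0], [5, [0, 0, 0], 0], [5, [0, 0, 0], 0], [5, [0, 0, 0], 0]])

```text
t: 13.32
tool_pos: [0.6035, 0.1811, 0.2325]
tool_rot: [-0.107, 3.139, 0.001]
contact_force: [-1.9, 1.3, 1.1]
opening: 0.0131
grip_force: 25.3
```

```bash
python3 pos.py
```

```text
13.325 [0.6035 0.1811 0.2325] [ 22.0036 -35.0879] op 0.01306133989847302 25.30354231595993 [-1.8754  1.3439  1.0531]
```

>>> step_arm(commands=[[45, [0, 0, 0], 0], [45, [0, 0, 0], 0], [45, [0, 0, 0], 0], [45, [0, 0, -30], 0], [45, [0, -10, -65], 0], [45, [10, -60, -70], 0], [45, [20, -120, -70], 0], [45, [30, -180, -70], 0], [45, [40, -230, -70], 0], [45, [40, -230, -70], 0]])

```text
t: 14.58
tool_pos: [0.579, -0.0544, 0.3023]
tool_rot: [-0.099, 3.14, -0.001]
contact_force: [0.2, 0.6, -0.3]
opening: 0.0387
grip_force: 0.0
```

```bash
python3 - <<'E'
from n import *
import prof
from go import go
t=avg("top",5);s=avg("scene",5);np.save("t2.npy",t);np.save("s2.npy",s)
prof.run((("top","t2.npy"),("scene","s2.npy")),{"U":-35.,"L":20})
print(panel("top",t)); print(coverface("top",t,.05,(322,165,108,90)));print(coverface("scene",s,.05,(195,140,105,75),142))
print(monitor.get_obs()["q"])
go(547.9,-215.5,300,-76.1)
E
```

```text
top Ucap [-33.9, -33.9, -33.9, -34.0, -34.0, -34.1, -34.1, -34.2, -34.2, -34.2, -34.3, -34.3, -34.4, -34.3, -34.3, -34.2, -34.2] med -34.20 mean -34.15
top Utab [nan, nan, nan, nan, nan, -33.3, -33.7, -33.8, -33.8, -33.8, -33.9, -33.9, -33.9, -34.0, -34.0, -34.0, -34.1] med -33.90 mean -33.85
top Lcap [20.7, 20.7, 20.7, 20.6, 20.6, 20.5, 20.5, 20.4, 20.4, 20.4, 20.3, 20.3, 20.3, 20.2, 20.2, 20.3, 20.6] med 20.40 mean 20.45
top Ltab [22.9, nan, nan, nan, nan, nan, 21.7, 21.4, 21.3, 21.3, 21.2, 21.2, 21.2, 21.3, 21.3, 21.3, 21.3] med 21.30 mean 21.45
scene Ucap [-35.7, -35.6, -35.4, -35.4, -35.3, -35.3, -35.2, -35.3, -35.3, -35.4, -35.4, -35.5, -35.4, -35.3, -35.2, -35.0, -34.8] med -35.30 mean -35.32
scene Utab [nan, nan, nan, nan, -36.9, -36.6, -36.5, -36.4, -36.3, -36.3, -36.3, -36.3, -36.3, -36.2, -36.2, -36.1, -36.0] med -36.30 mean -36.34
scene Lcap [18.8, 18.9, 19.0, 19.0, 19.0, 19.0, 19.0, 19.0, 19.0, 18.9, 18.9, 19.0, 19.0, 19.1, 19.2, 19.4, 19.7] med 19.00 mean 19.05
scene Ltab [nan, nan, nan, nan, 19.3, 19.0, 18.8, 18.7, 18.6, 18.5, 18.5, 18.5, 18.5, 18.5, 18.5, 18.5, 18.5] med 18.50 mean 18.65
(array([579.1465, 213.8012]), (115.15303039550781, 147.51361083984375), np.float32(4.2194824), array([181.3   , 197.0261]))
(array([ 546.7399, -208.382 ]), (128.09518432617188, 190.2191619873047), np.float32(13.341537), array([374.6053, 210.6278]))
(array([ 548.741 , -217.5525]), (124.74998474121094, 181.4150390625), np.float32(13.837723), array([240.325 , 173.6813]))
[-0.2149  0.0354  1.8075  0.      1.2988 -1.8553]
t15.07 cur [579.3783 -50.5338 301.9336] ang3.98 tilt-1.0000 shift [  42.9 -162.4    1.9] yaw 80.08 F [0.5647 0.202  0.1554] op38.5
```

>>> step_arm(commands=[[60, [5, -20, 0], 10], [60, [11, -41, 0], 20], [60, [16, -61, 0], 30], [60, [21, -81, 0], 40], [60, [27, -102, 0], 50], [60, [32, -122, 0], 60], [60, [38, -145, 0], 70], [60, [42.9, -162.4, 0], 80], [60, [42.9, -162.9, 0], 80], [60, [42.9, -162.9, 0], 80], [60, [42.9, -162.9, 0], 80]])

```text
t: 16.45
tool_pos: [0.5478, -0.216, 0.3019]
tool_rot: [-1.933, -2.476, -0.0]
contact_force: [0.5, -0.9, -0.1]
opening: 0.0512
grip_force: 0.0
```

```bash
python3 - <<'E'
from n import *
from go import go
go(548.1,-216,229,-76.1)
s=eyes.get_image("scene");t=eyes.get_image("top")
cv2.imwrite("pics/c5.png",np.hstack([crop(t,316,150,120,110,3),crop(s,180,90,120,110,3)])[:,:,::-1])
E
```

```text
t16.45 cur [ 547.7532 -215.9869  301.9313] ang-75.96 tilt-1.0000 shift [-0.1  0.3 72.9] yaw 0.14 F [ 0.4748 -0.8974 -0.0621] op51.2
```

View pics/c5.png

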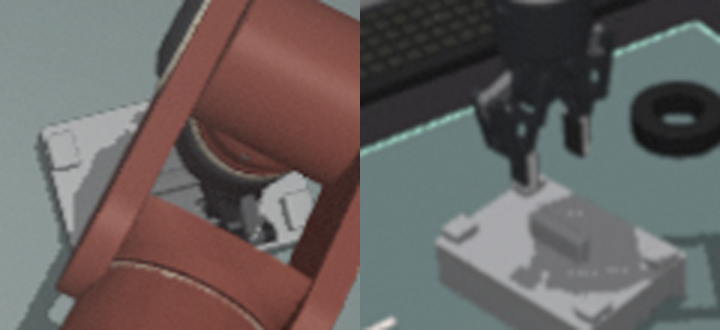

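The scene view shows the open fingers at about (355,145) above the rib and straddling it. I'll descend and grip.

>>> step_arm(commands=[[60, [0, 0.3, 25], 0.1], [60, [0, 0.3, 55], 0.1], [60, [0, 0.3, 72], 0.1], [60, [0, 0.3, 73], 0.1], [60, [0, 0.3, 73], 0.1], [10, [0, 0.3, 73], 0.1], [5, [0, 0.3, 73], 0.1], [5, [0, 0.3, 73], 0.1], [5, [0, 0.3, 73], 0.1], [5, [0, 0.3, 73], 0.1], [5, [0, 0.3, 73], 0.1]], squeeze=60)

```text
t: 17.92
tool_pos: [0.5483, -0.217, 0.2303]
tool_rot: [1.937, 2.471, 0.0]
contact_force: [-1.0, 0.2, 7.0]
opening: 0.0126
grip_force: 62.4
```

```bash
python3 - <<'E'
from go import go
go(579.4,214.6,340,3.9-90)
E
```

```text
t17.93 cur [ 548.3285 -217.0077  230.2547] ang-76.19 tilt-1.0000 shift [ 411.6  133.4 -110.2] yaw 9.91 F [-1.014   0.2414  6.9984] op12.6
```

>>> step_arm(commands=[[5, [0, 0, -10], 0], [5, [0, 0, -35], 0], [5, [0, 0, -65], 0], [5, [0, 0, -95], 0], [5, [0, 0, -110], 0], [5, [15, 5, -110], 0], [5, [45, 15, -110], 1], [5, [85, 28, -110], 3], [5, [125, 41, -110], 5], [5, [165, 54, -110], 7], [5, [205, 67, -110], 9], [5, [235, 76, -110], 9.9]])

```text
t: 19.42
tool_pos: [0.5645, 0.0323, 0.3365]
tool_rot: [-2.141, -2.294, 0.003]
contact_force: [0.5, 0.1, -3.0]
opening: 0.0122
grip_force: 61.3
```

```bash
python3 go.py 579.4 214.6 340 -86.1
```

```text
t19.43 cur [564.5422  32.2983 336.5162] ang-86.04 tilt-1.0000 shift [180.8  27.4  -3.4] yaw 0.06 F [ 0.488   0.1047 -2.9863] op12.2
```

>>> step_arm(commands=[[5, [40, 6, -3], 0], [5, [80, 12, -3], 0], [5, [120, 18, -3], 0], [5, [150, 23, -3], 0], [5, [172, 26, -3], 0], [5, [180, 27.3, -3], 0], [5, [180, 27.3, -3], 0], [5, [180, 27.3, -3], 0]])

```text
t: 20.42
tool_pos: [0.5806, 0.2103, 0.3418]
tool_rot: [2.146, 2.295, -0.001]
contact_force: [0.5, -0.4, -2.0]
opening: 0.0124
grip_force: 61.2
```

```bash
python3 - <<'E'
from n import *
from go import go
go(579.4,214.6,340,-86.1)
s=avg("scene",4);t=avg("top",4);np.save("t3.npy",t);np.save("s3.npy",s)
s=s.clip(0,255).astype(np.uint8);t=t.clip(0,255).astype(np.uint8)
cv2.imwrite("pics/c6.png",np.hstack([crop(t,110,140,130,120,3),crop(s,280,190,130,160,3)[:360]])[:,:,::-1])
E
```

```text
t20.43 cur [580.5834 210.2507 341.84  ] ang-86.15 tilt-1.0000 shift [ 4.4 -0.9  1.8] yaw -0.05 F [ 0.5305 -0.4123 -2.0218] op12.4
```

View pics/c6.png

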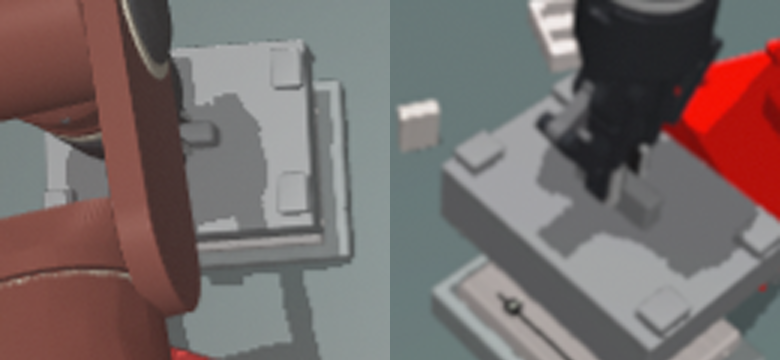

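The cover hangs level over the console. The top view shows its −y edge at about (212,180) and the console's −y edge at about (227,185). I'll measure the edges.

```bash
cat > edge.py <<'E'
from n import *
from scipy.ndimage import map_coordinates as mc
def edge(g,n,z,axis,guess,others,org=c,e1=None,e2=None,half=7):
    """local coordinate along axis ('x'/'y') of strongest brightness edge near guess; (x,y) axes e1,e2 about org"""
    e1=ex if e1 is None else e1; e2=ey if e2 is None else e2
    r=np.arange(guess-half,guess+half+.01,.2);out=[];amp=[]
    for o in others:
        P=np.array([proj(n,[*((org+(e1*v+e2*o if axis=='x' else e1*o+e2*v))/1000),z]) for v in r])
        d=np.gradient(cv2.GaussianBlur(mc(g,[P[:,1],P[:,0]],order=1)[None],(0,0),3)[0]) if 0 else np.gradient(np.convolve(np.pad(mc(g,[P[:,1],P[:,0]],order=1),5,'edge'),np.ones(11)/11,'valid'))
        i=np.abs(d[6:-6]).argmax()+6; out.append(r[i]);amp.append(d[i])
    return np.round(np.median(out),2),np.round(np.percentile(out,[20,80]),1),np.round(np.median(amp),1)
E
python3 - <<'E'
from edge import *
for n in("top","scene"):
    g=np.load(("t" if n=="top" else "s")+"2.npy").mean(2)
    for ax,gs,ot in(("y",93,range(-60,61,4)),("y",-93,range(-60,61,4)),("x",68,range(-85,86,4)),("x",-68,range(-85,86,4))): print(n,"base",ax,gs,edge(g,n,.03,ax,gs,ot))
    for ax,gs,ot in(("y",75,range(-50,51,4)),("y",-75,range(-50,51,4)),("x",58,range(-65,66,4)),("x",-58,range(-65,66,4))): print(n,"panel",ax,gs,edge(g,n,.048,ax,gs,ot,half=5))
g=np.load("t3.npy").mean(2);z=.1616
tc=np.array([580.6,210.25])
print("tool local",loc(tc/1000))
print("top -y",edge(g,"top",z,"y",-88,list(range(-58,-52))+list(range(-28,28,3)),tc),"top +x",edge(g,"top",z,"x",63,range(-60,-20,3),tc),"top -x",edge(g,"top",z,"x",-63,range(-60,-20,3),tc))
g=np.load("s3.npy").mean(2)
print("scene +y",edge(g,"scene",z,"y",88,range(-25,26,3),tc),"scene +x",edge(g,"scene",z,"x",63,range(-60,61,3),tc))
# initial cover on the table, about the grasp point
a2=np.radians(13.81);e1=np.array([np.cos(a2),np.sin(a2)]);e2=np.array([-np.sin(a2),np.cos(a2)]);o2=np.array([548.33,-217.0])
for n,f in(("top","t1.npy"),("scene","s1.npy")):
    g=np.load(f).mean(2)
    for ax,gs,ot in(("y",88,range(-25,26,3)),("y",-88,range(-25,26,3)),("x",63,range(-60,61,3)),("x",-63,range(-60,61,3))): print(n,"init",ax,gs,edge(g,n,.05,ax,gs,ot,o2,e1,e2))
E
```

```text
top base y 93 (np.float64(90.8), array([90.2, 91.6]), np.float64(-2.8))
top base y -93 (np.float64(-92.6), array([-93.2, -92.2]), np.float64(3.5))
top base x 68 (np.float64(66.6), array([65.9, 67.2]), np.float64(-2.4))
top base x -68 (np.float64(-67.6), array([-68.1, -66.9]), np.float64(3.7))
top panel y 75 (np.float64(72.4), array([72. , 72.8]), np.float64(-3.0))
top panel y -75 (np.float64(-74.4), array([-75. , -73.8]), np.float64(4.4))
top panel x 58 (np.float64(56.6), array([56. , 61.8]), np.float64(-3.2))
top panel x -58 (np.float64(-57.4), array([-58., -57.]), np.float64(4.5))
scene base y 93 (np.float64(91.6), array([91.6, 91.8]), np.float64(-3.2))
scene base y -93 (np.float64(-92.6), array([-92.8, -92.4]), np.float64(2.1))
scene base x 68 (np.float64(67.6), array([67.4, 67.6]), np.float64(-2.9))
scene base x -68 (np.float64(-69.0), array([-69.4, -68.8]), np.float64(4.1))
scene panel y 75 (np.float64(74.2), array([74. , 74.2]), np.float64(-4.7))
scene panel y -75 (np.float64(-74.6), array([-74.8, -74.4]), np.float64(2.5))
scene panel x 58 (np.float64(58.2), array([58. , 58.2])
[... 356 characters left out ...]
rray([90.4, 90.8]), np.float64(-3.7)) scene +x (np.float64(64.2), array([64. , 64.6]), np.float64(-3.2))
top init y 88 (np.float64(84.2), array([82.7, 90.7]), np.float64(-1.0))
top init y -88 (np.float64(-84.0), array([-84.6, -83.8]), np.float64(2.0))
top init x 63 (np.float64(62.4), array([61.6, 62.6]), np.float64(-2.7))
top init x -63 (np.float64(-63.0), array([-63.6, -62.4]), np.float64(4.5))
scene init y 88 (np.float64(91.8), array([91.6, 92. ]), np.float64(-2.1))
scene init y -88 (np.float64(-84.4), array([-84.8, -84. ]), np.float64(1.2))
scene init x 63 (np.float64(64.0), array([63.6, 64.2]), np.float64(-2.1))
scene init x -63 (np.float64(-62.8), array([-63.2, -62.4]), np.float64(1.2))
```

>>> step_arm(commands=[[5, [0.2, -1.9, 10], 0], [5, [0.2, -1.9, 28], 0], [5, [0.2, -1.9, 46], 0], [5, [0.2, -1.9, 56], 0], [5, [0.2, -1.9, 58], 0], [5, [0.2, -1.9, 60], 0], [5, [0.2, -1.9, 62], 0], [5, [0.2, -1.9, 64], 0], [5, [0.2, -1.9, 66], 0], [5, [0.2, -1.9, 66], 0]])

```text
t: 22.08
tool_pos: [0.5785, 0.2111, 0.2758]
tool_rot: [-2.144, -2.296, 0.001]
contact_force: [-1.3, -0.7, -1.4]
opening: 0.0128
grip_force: 61.2
```

```bash
cat >> pos.py <<'E'
print("torque",o["wrist_torque"])
E
python3 pos.py
```

```text
22.075 [0.5785 0.2111 0.2758] [-0.9071 -3.4069] op 0.012760897885687942 61.237303018569946 [-1.2791 -0.6775 -1.39  ]
torque [ 0.0113  0.0498 -0.0062]
```

>>> step_arm(commands=[[5, [0, 0, 2], 0], [5, [0, 0, 4], 0], [5, [0, 0, 6], 0], [5, [0, 0, 8], 0], [5, [0, 0, 8], 0]])

```text
t: 22.7
tool_pos: [0.5785, 0.2111, 0.2677]
tool_rot: [-2.144, -2.296, 0.001]
contact_force: [-0.1, 0.1, -1.5]
opening: 0.0125
grip_force: 61.2
```

```bash
python3 pos.py
```

```text
22.7 [0.5785 0.2111 0.2677] [-0.9044 -3.4176] op 0.01253636508623185 61.237367391586304 [-0.1068  0.1304 -1.5192]
torque [-0.0317  0.0412  0.0194]
```

Sliding on cleanly; I'll go on to the ledge.

>>> step_arm(commands=[[5, [0, 0, 2], 0], [5, [0, 0, 4], 0], [5, [0, 0, 6], 0], [5, [0, 0, 7], 0], [5, [0, 0, 8], 0], [5, [0, 0, 8], 0]])

```text
t: 23.45
tool_pos: [0.5787, 0.2112, 0.2603]
tool_rot: [2.144, 2.296, -0.0]
contact_force: [-1.3, -1.3, 0.5]
opening: 0.0126
grip_force: 61.5
```

```bash
python3 pos.py
```

```text
23.45 [0.5787 0.2112 0.2603] [-0.7737 -3.3736] op 0.01255124651805805 61.526774168014526 [-1.3421 -1.3441  0.4805]
torque [-0.1027  0.2382  0.0031]
```

>>> step_arm(commands=[[5, [0, 0, 0.8], 0], [5, [0, 0, 1.5], 0], [5, [0, 0, 1.5], 0]])

```text
t: 23.82
tool_pos: [0.5787, 0.2112, 0.2603]
tool_rot: [-2.144, -2.296, 0.001]
contact_force: [-5.7, -0.7, 8.1]
opening: 0.0127
grip_force: 62.6
```

>>> step_arm(commands=[[30, [0, 0, 0], 0], [45, [0, 0, 0], 0], [45, [0, 0, 0], 0], [45, [0, 0, -10], 0], [45, [0, 0, -35], 0], [10, [0, 0, -55], 0], [0, [0, 0, -60], 0], [0, [0, 0, -60], 0]])

```text
t: 24.82
tool_pos: [0.5787, 0.2112, 0.3189]
tool_rot: [2.144, 2.296, 0.001]
contact_force: [-0.8, 0.4, 0.6]
opening: 0.0003
grip_force: 0.0
```

```bash
python3 - <<'E'
from edge import *
import pos
from go import go
s=avg("scene",4);t=avg("top",4);np.save("t4.npy",t);np.save("s4.npy",s)
g=s.mean(2);z=.08
print("scene +y",edge(g,"scene",z,"y",88,range(-25,26,3)),"scene +x",edge(g,"scene",z,"x",63,range(-60,61,3)))
g=t.mean(2);print("top -y",edge(g,"top",z,"y",-88,range(-25,26,3)),"top -x",edge(g,"top",z,"x",-63,range(-60,61,3)))
s=s.clip(0,255).astype(np.uint8);t=t.clip(0,255).astype(np.uint8)
cv2.imwrite("pics/c7.png",np.hstack([crop(t,110,140,130,120,3),crop(s,280,210,130,160,3)[:360]])[:,:,::-1])
E
```

```text
24.825 [0.5787 0.2112 0.3189] [-0.7773 -3.371 ] op 0.0002690324618446561 0.0 [-0.7874  0.405   0.578 ]
torque [ 0.0436 -0.0244  0.014 ]
scene +y (np.float64(87.4), array([87.2, 87.4]), np.float64(-3.5)) scene +x (np.float64(63.6), array([63.4, 63.8]), np.float64(-3.2))
top -y (np.float64(-93.2), array([-93.6, -92.6]), np.float64(-4.8)) top -x (np.float64(-62.0), array([-64. , -60.4]), np.float64(0.4))
```

View pics/c7.png

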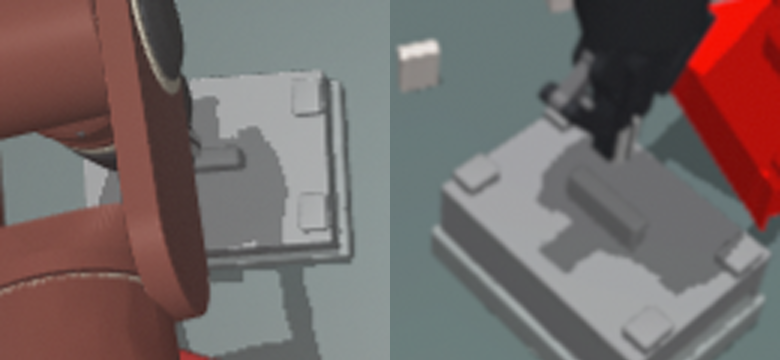

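The cover sits square in the console's ledge in both views: the scene view shows its near corner at about (465,325) and the ledge visible evenly. Next I'll press the clips with the fingers shut.

>>> step_arm(commands=[[0, [30, 15, 0], 0], [0, [65, 35, 0], 0], [0, [79, 42, 10], 0], [0, [79, 42, 35], 0], [0, [79, 42, 50], 0], [0, [79, 42, 55], 0], [0, [79, 42, 58], 0], [0, [79, 42, 61], 0], [0, [79, 42, 64], 0], [0, [79, 42, 66], 0], [0, [79, 42, 67], 0], [0, [79, 42, 67], 0]])

```text
t: 26.72
tool_pos: [0.6157, 0.2929, 0.2542]
tool_rot: [2.144, 2.295, 0.002]
contact_force: [-3.6, -2.5, 10.9]
opening: 0.0002
grip_force: 5.1
```

```bash
python3 pos.py
```

```text
26.725 [0.6157 0.2929 0.2542] [41.7907 75.6477] op 0.0001579253979022602 5.078441772196811 [-3.5574 -2.4964 10.8783]
torque [-0.407   0.693  -0.0195]
```

>>> step_arm(commands=[[0, [0, 0, -12], 0], [0, [0, 0, -25], 0], [0, [0, -40, -25], 0], [0, [0, -80, -25], 0], [0, [0, -84, -20], 0], [0, [0, -84, -12], 0], [0, [0, -84, -9], 0], [0, [0, -84, -6], 0], [0, [0, -84, -3], 0], [0, [0, -84, 0], 0], [0, [0, -84, 0.5], 0], [0, [0, -84, 0.5], 0]])

```text
t: 28.22
tool_pos: [0.5322, 0.2872, 0.254]
tool_rot: [2.144, 2.295, 0.001]
contact_force: [-6.3, -2.0, 13.5]
opening: -0.0001
grip_force: 7.0
```

```bash
python3 pos.py
```

```text
28.225 [0.5322 0.2872 0.254 ] [-41.9918  75.6706] op -8.775657503317742e-05 7.02426642725186 [-6.301  -2.0298 13.4878]
torque [-0.4922  0.9627 -0.0062]
```

>>> step_arm(commands=[[0, [0, 0, -12], 0], [0, [0, 0, -25], 0], [0, [-50, 0, -25], 0], [0, [-105, 0, -25], 0], [0, [-145, 0, -25], 0], [0, [-152, 0, -20], 0], [0, [-152, 0, -12], 0], [0, [-152, 0, -8], 0], [0, [-152, 0, -5], 0], [0, [-152, 0, -2], 0], [0, [-152, 0, 0], 0], [0, [-152, 0, 0], 0]])

```text
t: 29.72
tool_pos: [0.5419, 0.1365, 0.2539]
tool_rot: [-2.142, -2.296, 0.001]
contact_force: [-10.0, 0.5, 16.6]
opening: -0.0003
grip_force: 8.6
```

```bash
python3 pos.py
```

```text
29.725 [0.5419 0.1365 0.2539] [-42.5722 -75.4289] op -0.00028799976654187456 8.608136991388164 [-9.9911  0.4845 16.6303]
torque [-0.0147  1.5844  0.0403]
```

>>> step_arm(commands=[[0, [0, 0, -12], 0], [0, [0, 0, -25], 0], [0, [0, 40, -25], 0], [0, [0, 80, -25], 0], [0, [0, 84, -20], 0], [0, [0, 84, -12], 0], [0, [0, 84, -9], 0], [0, [0, 84, -6], 0], [0, [0, 84, -3], 0], [0, [0, 84, 0], 0], [0, [0, 84, 0.5], 0], [0, [0, 84, 0.5], 0]])

```text
t: 31.22
tool_pos: [0.6252, 0.1413, 0.2539]
tool_rot: [-2.143, -2.295, 0.003]
contact_force: [-10.4, -1.7, 17.3]
opening: -0.0002
grip_force: 8.7
```

```bash
python3 pos.py
```

```text
31.225 [0.6252 0.1413 0.2539] [ 40.9049 -76.2308] op -0.0001805296589418837 8.733160952688195 [-10.3667  -1.7362  17.3388]
torque [-0.267   1.8285  0.0174]
```

>>> step_arm(commands=[[0, [0, 0, -20], 0], [0, [0, 0, -70], 0], [0, [0, 0, -110], 0], [0, [-50, 0, -110], 0], [0, [-110, 0, -110], 0], [0, [-170, 0, -110], 0], [0, [-220, 0, -110], 0], [0, [-230, 0, -110], 0], [0, [-230, 0, -110], 0]])

```text
t: 32.35
tool_pos: [0.641, -0.0884, 0.3604]
tool_rot: [-2.145, -2.294, -0.0]
contact_force: [-0.3, 1.2, 0.2]
opening: 0.0
grip_force: 0.0
```

```bash
python3 - <<'E'
from edge import *
s=avg("scene",3);t=avg("top",3)
for n,im in(("scene",s),("top",t)):
    g=im.mean(2)
    print(n,"ctr0",[edge(g,n,.08,a,v,o)[0] for a,v,o in(("y",88,range(-25,26,3)),("y",-88,range(-25,26,3)),("x",63,range(-60,61,3)),("x",-63,range(-60,61,3)))])
s=s.clip(0,255).astype(np.uint8);t=t.clip(0,255).astype(np.uint8)
cv2.imwrite("pics/c8.png",np.vstack([np.hstack([crop(t,130,150,100,90,4),crop(s,290,235,120,100,4)[:360,:440]]),cv2.resize(np.hstack([t,s]),(840,240))[:, 20:820]])[:,:,::-1] if 0 else np.hstack([crop(t,130,150,90,90,4),crop(s,290,235,110,90,4)])[:,:,::-1])
cv2.imwrite("pics/full.png",np.vstack([cv2.resize(t,(400,300)),cv2.resize(s,(400,300))])[:,:,::-1])
E
```

```text
scene ctr0 [np.float64(87.4), np.float64(-88.2), np.float64(63.6), np.float64(-62.4)]
top ctr0 [np.float64(87.4), np.float64(-93.4), np.float64(63.2), np.float64(-62.0)]
```

View pics/c8.png

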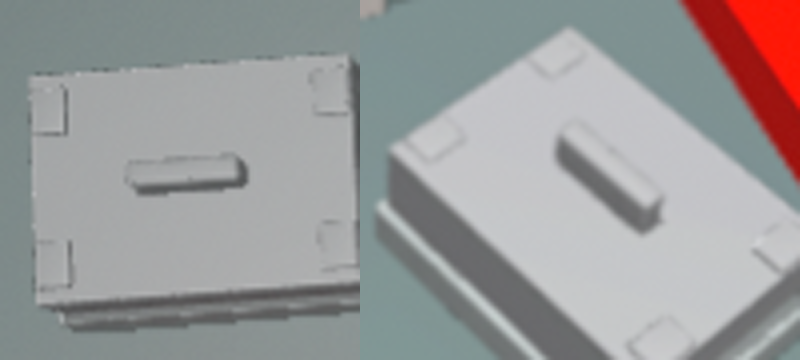

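All four clips now stand nearly flush, at crop positions (435,138), (557,57), (780,243) and (660,340). The cover is flat with an even ledge, so I'll hand in.

```bash
python3 -c "
from station import finish_job; print(finish_job())"
```

```text
the job is handed in; nothing more can be done
None
```

I set both faders to within about 0.5 mm of their tabs by the camera measurements, fitted the cover flat on the ledge, pressed all four clips down until they stayed nearly flush, and handed the job in at about 33 s.

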